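# Release the left-hand spindle nut

## Robot

A 7-joint arm with a two-finger parallel gripper is mounted at the origin on the work surface; the furniture and walls round the work are solid. World frame = base frame: x ahead of the robot, y to its left, z up, the work surface at z = 0. Lengths are in m, angles in rad, forces in N, time in s.
With the tool pointing down it reaches from about 0.4 to 0.925 m from the base axis. Payload 4.1 kg.
Tool frame: the origin (TCP) lies where the fingers leave the gripper's body, on its centre line; the fingertips stand 73 mm ahead of it and the grasp point (between the pads) lies 54 mm ahead of it; z points along the fingers, y is the line along which they close (so a half turn about z gives the same grasp; the last joint's range is limited). The gripper opens to 85 mm and grips with 20 to 120 N. Pads are 22 mm wide; open, the fingers measure 114 mm over their backs; the gripper's body (76 mm by 85 mm) begins 54 mm behind the grasp point. The pads swing forward as they close: fully open they stand 13 mm farther back than shut.
Start: joints at [-1.446, 0.398, 0.045, 1.537, -0.019, 1.207, -0.051], TCP at [0.144, 0.634, 0.304] pointing down, gripper open.
Joint ranges: [-2.82, 2.82], [-0.49, 2.23], [-1.37, 1.46], [0, 2.46], [-1.36, 4.5], [0.23, 2], [-2.94, 2.94]. Speed limits (rad/s): [2.57, 2.57, 3.14, 3.14, 3.14, 3.14, 3.14].

## Interface

Orientations are given as a rotation vector (axis times angle).
In Python, from station import get_state, eyes, ticket gives the robot as it stands.
- The arm moves only by the tool step_arm, never from a script. Its argument "series" is a list of rows, each a list of 7 numbers: the turn, a rotation vector about the tool's x, y, z in degrees, then the shift along the tool's x, y, z in mm, then the gripper command: -1 is shut, 1 is fully open, values between are in proportion. A call has 1 to 5 rows; each row is the pose to reach, as a shift and turn from the pose commanded when the call began, along the tool's axes at that moment; what a row does not reach only later rows make up. A row lasts 1/10 s, in which the tool goes at most 50 mm and 8.59 degrees, less where a joint would pass 70% of its speed; a pose out of reach is approached as far as the arm can. A call with a gripper value outside its range is refused whole. The fingers move at their own pace and stop on an object; "force" is the grip in N (left out, the last holds). Time passes only in rows, so rows that repeat a pose let the fingers close. It gives the time, the measured TCP pose, the force, the opening and the grip force at its end, in the units of the state.
- get_state(): the state, without advancing time (a new reading comes with each control period).
- eyes.snapshot(name): name is "scene" or "top" or "wrist"; returns (picture, depth): 400x640x3 uint8, red, green, blue; 400x640 float32, m along the optical axis (not along the pixel's ray), 0 where there is no reading.
- eyes.camera_params(name): a dict with "vertical_fov" (degrees; the focal length in pixels is half the picture's height over the tangent of half this angle, whatever the lens; pixels are square), "cx", "cy" (the principal point, pixels), "k1" (the pictures are not rectified: a ray, as slopes to the right and down, at radius r is drawn at 1 + k1 r^2 times it, then the intrinsics apply), "origin" and "rotation" of the camera in the world. Camera axes: x right, y down, z forward; pixel columns grow to the right and rows downward; lengths in m; the calibration is good to about 2 mm. A picture is of the moment at which its call begins: read the wrist's pose just before it. camera_params takes no time and is no camera call; for the wrist camera it gives the pose at the moment of the call.
- ticket.close_job(): hands the job in; it is judged then, once.
The state is a dict: "clock": time; "joint_pos": joint angles; "qd": joint speeds; "joint_efforts": joint torques, N m; "ee_pos": TCP position; "tcp_rot": TCP orientation; "force": force on the tool from outside, world axes, zero at the start; "wrist_torque": the same for the moment, N m; "gripper_width": finger opening in m; "grip_force": force on a finger pad.
Only numpy, scipy, OpenCV 4.12 (cv2) and the standard library are available. Lean on these libraries where they do the work, as an engineer would, in place of code of your own. Each camera call takes 0.05 s, during which the arm holds its last target. There are 200 camera calls.

## Task

Two burnishing-wheel spindles stand on the bench, each clamped by a steel nut with an upright grip bar. Unscrew the left-hand-threaded nut, the one with the notched rim: turn it clockwise, seen from above, as the engraved arrow shows, until its pointed nose is in line with the long release mark engraved on the collar, and let go. Do not screw it tighter, and leave the nut with the smooth rim as it is.

Things in the scene. Friction and masses are not known exactly. Their poses are not given: they have to be found in the camera images.
- left_nut (a joint): Turn of the left-hand nut, rad: 0 with its nose at the short tight mark, growing as it turns CLOCKWISE seen from above (loosening), 1.25 with its nose at the release mark; it could go on to 2.0. Starts between 0 and 0.35. Friction about 0.12 N m, no spring: it stays where it is left and does not rise.
- left_nut_grip (a point): Centre of the left-hand nut's upright bright steel grip bar, on its vertical turning axis, 100 mm above the table. Bar: flat parallel sides, 16 mm thick, 42 long, top 16 mm above this point, with a pointed nose at one end (tip 28 mm from the axis, engraved line on top). Site x axis points to the nose, z up. Below: rim 60 mm across, cut by six notches, its top 24 mm below this point.
- left_spindle_release (a point): Middle of the release mark: a long white-filled line (18 x 6 mm) engraved radially on the flat dark steel collar under the left-hand nut, 45 mm from its axis, 68 mm above the table; the nose must point this way. An engraved arrow runs clockwise to it from the short tight mark. Collar and the pale wooden wheel below it are 112 mm across, on a fixed grey foot 120 mm square.
- plain_nut_nose (a point): Tip of the nose (28 mm from its axis, 100 mm above the table; point x axis points from the axis to the tip) of the other nut, which must not be turned: same size and bar, but its rim is smooth and round and its engraved arrow runs anticlockwise. Its spindle is otherwise the same, its axis 15 cm or more away on either side.

How it is judged:
At the end, for the whole second after the job is handed in: The notched left-hand nut has been turned clockwise so that its nose points at the release mark within 0.22 rad (12.5 degrees) either way, and is at rest (value of joint left_nut between 1.03 and 1.47 rad and velocity of joint left_nut between -0.05 and 0.05 rad/s); the robot touches nothing.
It fails at once if the left-hand nut is screwed tighter (more than 0.12 rad past its tight mark) (value of joint left_nut below -0.12 rad).
It fails at once if the smooth-rimmed nut is turned (nose moved more than 6 mm) (distance of plain_nut_nose from where it was at the start of the episode above 0.006 m).
It also fails if it takes over 35 s, if anything falls off the work surface, if the arm or the gripper's body presses on something with over 40 N, if the wrist force passes 120 N, or if a joint passes its speed limit or range.

## Working session

There is one attempt and no reset: what is moved stays moved. The work goes in short steps, Python scripts to look and compute and a tool call to move; the robot and the scene stay as the last step left them, time stands still between calls to the robot, and variables do not carry over. Pictures are saved under pics/ and viewed, at most 10 in all, crops included, and the job is handed in when it is done.

Besides the shell and the picture viewer there is one more tool, called by a JSON object that holds its "method" and its "body", one argument or row to a line. step_arm: Moves the arm, as the interface text tells. Its arguments: {"type":"object","properties":{"series":{"type":"array","items":{"type":"array","items":{"type":"number"}}},"force":{"type":"number"}},"required":["series"]}

```bash
mkdir -p pics; cat > h.py <<'E'
import numpy as np, cv2
from station import get_state, eyes, ticket
from scipy.spatial.transform import Rotation as R
def ray(p,uv):
    f=200/np.tan(np.radians(p["vertical_fov"])/2)
    K=np.array([[f,0,p["cx"]],[0,f,p["cy"]],[0,0,1]])
    d=cv2.undistortPoints(np.array([[uv]],float),K,np.array([p["k1"],0,0,0.]))[0,0]
    return np.asarray(p["rotation"]).reshape(3,3)@np.array([d[0],d[1],1]), np.asarray(p["origin"])
def at_z(p,uv,z):
    d,o=ray(p,uv); return o+d*(z-o[2])/d[2]
def at_d(p,uv,dep):
    d,o=ray(p,uv); return o+d*dep
E
python3 - <<'E'
from h import *
import json
s=get_state(); print(s)
for n in ("top","scene"):
    p=eyes.camera_params(n); print(n,p)
    im,d=eyes.snapshot(n); cv2.imwrite(f"pics/{n}.png",im[:,:,::-1]); np.save(f"{n}_d.npy",d)
E
```

```text
{'clock': 0.0, 'joint_pos': array([-1.44600134,  0.39919507,  0.04501062,  1.53790133, -0.01870208,
        1.20690683, -0.05072693]), 'qd': array([-9.06650120e-04, -1.57001312e-03, -6.58125727e-04,  3.13789760e-04,
       -7.76083966e-04, -1.84655400e-03, -6.44774277e-05]), 'joint_efforts': array([-2.40768723e-04, -4.75132585e+01,  1.36464190e+00, -2.54215515e+01,
        1.15429729e-02,  9.25554370e-03,  4.53873568e-06]), 'ee_pos': array([0.14410014, 0.63330842, 0.30285139]), 'tcp_rot': array([-3.50627686e-01, -3.12186667e+00,  3.12116435e-03]), 'force': array([ 1.15274439, -0.371022  , -0.87179949]), 'wrist_torque': array([-0.05891304,  0.03906872, -0.01578776]), 'grip_force': 0.0, 'gripper_width': 0.0855912686441593}
top {'vertical_fov': 57.02777033137125, 'cx': 324.0599897161393, 'cy': 200.57442704893458, 'k1': -0.08811995835334728, 'origin': array([ 0.4291162 , -0.13845645,  0.97849016]), 'rotation': array([-2.20493847,  2.17761463, -0.04967309])}
scene {'vertical_fov': 56.86291404333867, 'cx': 323.49302190737535, 'cy': 192.99028164245036, 'k1': -0.03927318836404544, 'origin': array([-0.04379162, -0.55873414,  0.64300595]), 'rotation': array([-2.02666883,  1.04200768, -0.48189048])}
```

View pics/top.png

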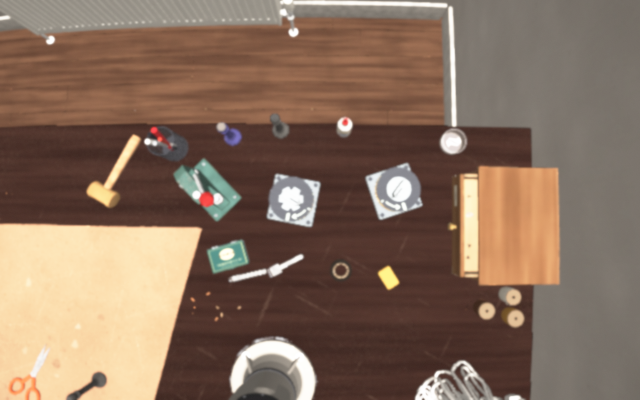

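The notched nut is the left spindle at about (293,197) and the smooth one is at (399,188). I'll enlarge the notched one.

```bash
sed -i 's/np.asarray(p\["rotation"\]).reshape(3,3)@/R.from_rotvec(p["rotation"]).as_matrix()@/' h.py
python3 - <<'E'
from h import *
im=cv2.imread("pics/top.png"); c=cv2.resize(im[160:235,250:350],(800,600),interpolation=cv2.INTER_CUBIC); cv2.imwrite("pics/c1.png",c)
p=eyes.camera_params("top")
print(at_z(p,(293,197),.1),at_z(p,(399,188),.1))
d=np.load("top_d.npy"); print(d[190:206:3,284:304:3])
print(R.from_rotvec(get_state()["tcp_rot"]).as_matrix().round(3))
E
```

```text
[ 0.48289806 -0.05740087  0.1       ] [ 0.50766806 -0.31129621  0.1       ]
[[0.9065124  0.9086958  0.9068325  0.9071578  0.906957   0.905385
  0.9171954 ]
 [0.86607724 0.86684597 0.9055705  0.9062642  0.90451384 0.9150304
  0.9135336 ]
 [0.86502576 0.862506   0.86594164 0.8664824  0.90570515 0.90488476
  0.9056569 ]
 [0.90377545 0.86659634 0.8659817  0.86614287 0.86511564 0.90443057
  0.90490407]
 [0.902652   0.9021349  0.9036222  0.8661576  0.86273533 0.86616683
  0.90680104]
 [0.9074146  0.90389466 0.9046955  0.9064471  0.8877299  0.9109169
  0.91537756]]
[[-0.975  0.222 -0.   ]
 [ 0.222  0.975 -0.002]
 [-0.    -0.002 -1.   ]]
```

View pics/c1.png

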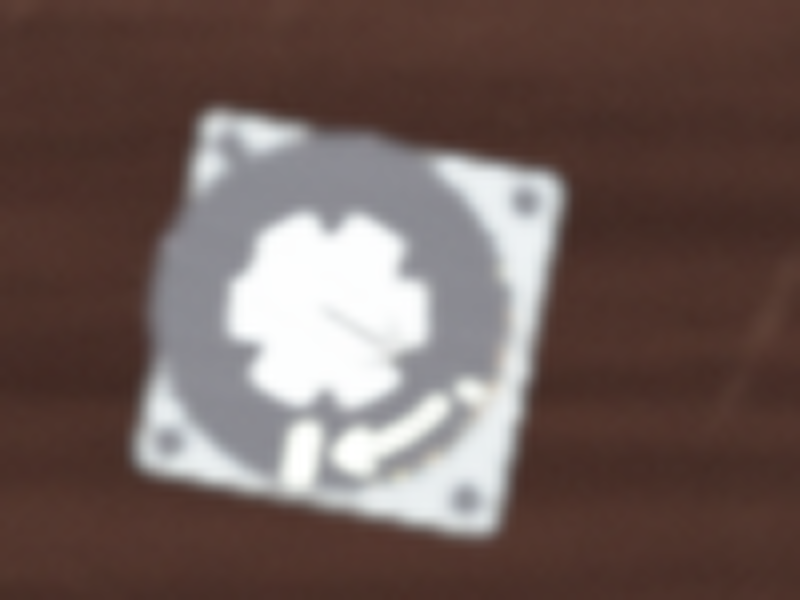

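The bar's nose and engraved line point to the lower right at crop (390,345). The tight mark is at (472,390), the release mark at (302,455), and the collar centre is near (332,308). Next I'll compute the world positions.

```bash
python3 - <<'E'
from h import *
p=eyes.camera_params("top"); d=np.load("top_d.npy")
P=[]
for v in range(180,215):
  for u in range(275,312):
    if d[v,u]>0:
      q=at_d(p,(u,v),d[v,u])
      if .106<q[2]<.13: P.append(q)
P=np.array(P); m=P.mean(0); w,V=np.linalg.eigh(np.cov((P-m)[:,:2].T)); print(len(P),m,np.sqrt(w*12),V[:,1])
f=lambda x,y,z: at_z(p,(250+(x+.5)/8-.5,160+(y+.5)/8-.5),z)
c=f(332,308,.068); print("collar",c)
a0,a1=f(325,307,.116),f(390,345,.116); n=a1-a0; print("line",a0,a1,"ang",np.degrees(np.arctan2(n[1],n[0])))
for k,xy in dict(tight=(472,390),rel=(302,455)).items():
  q=f(*xy,.068)-c; print(k,np.linalg.norm(q),np.degrees(np.arctan2(q[1],q[0])))
E
```

```text
132 [ 0.48012606 -0.05176873  0.11480635] [0.01565149 0.04625714] [0.50845158 0.86109058]
collar [ 0.48215839 -0.0496783   0.068     ]
line [ 0.47963132 -0.05229284  0.116     ] [ 0.46869431 -0.07159845  0.116     ] ang -119.5324060518351
tight 0.050394813153755186 -119.5881691672293
rel 0.046458179693183665 169.42793824716344
```

{"method": "step_arm", "body": {
  "series": [
    [0,0,8,-60,-40,0,1],
    [0,0,16,-120,-80,0,1],
    [0,0,24,-180,-120,0,1],
    [0,0,32,-230,-150,0,1],
    [0,0,40,-270,-175,0,1]
  ],
  "force": 60
}}

```text
clock: 0.6
ee_pos: [0.319, 0.4522, 0.3037]
tcp_rot: [-1.405, -2.81, 0.0]
force: [0.3, 0.5, -0.1]
gripper_width: 0.0852
grip_force: 0.0
```

```bash
cat >> h.py <<'E'
def goto(x,y,z,yaw):
    s=get_state(); M=R.from_rotvec(s["tcp_rot"])
    ang=np.degrees(np.arctan2(M.as_matrix()[1,1],M.as_matrix()[0,1]))
    print("yaw",ang,"turn z",-(yaw-ang),"shift mm",M.inv().apply((np.array([x,y,z])-s["ee_pos"])*1000).round(1),"j",s["joint_pos"].round(2),s["ee_pos"],"tilt",M.as_matrix()[:,2].round(3))
E
python3 -c "
from h import *
goto(.47,.2,.30,0);goto(.481,-.05,.30,-30)"
```

```text
yaw 36.86459570130561 turn z 36.86459570130561 shift mm [-292.4  -30.5    3.7] j [-1.25  0.23  0.26  1.78 -0.07  1.14 -0.33] [0.31896884 0.45223405 0.30366489] tilt [-0. -0. -1.]
yaw 36.86459570130561 turn z 66.8645957013056 shift mm [-499.  -171.7    3.7] j [-1.25  0.23  0.26  1.78 -0.07  1.14 -0.33] [0.31896884 0.45223405 0.30366489] tilt [-0. -0. -1.]
```

{"method": "step_arm", "body": {
  "series": [
    [0,0,8,-50,-5,0,1],
    [0,0,16,-100,-10,0,1],
    [0,0,24,-150,-15,0,1],
    [0,0,32,-195,-20,0,1],
    [0,0,40,-240,-25,0,1]
  ]
}}

```text
clock: 1.1
ee_pos: [0.4436, 0.2456, 0.3038]
tcp_rot: [-2.282, -2.159, 0.0]
force: [0.6, -0.1, 1.1]
gripper_width: 0.0857
grip_force: 0.0
```

```bash
python3 -c "
from h import *
goto(.481,-.05,.30,-30)"
```

```text
yaw -3.1705053723442984 turn z 26.829494627655702 shift mm [-293.1   53.7    3.7] j [-1.03  0.16  0.5   1.88 -0.08  1.12 -0.56] [0.44364121 0.24563859 0.30375848] tilt [-0.  0. -1.]
```

{"method": "step_arm", "body": {
  "series": [
    [0,0,6,-48,9,0,1],
    [0,0,12,-96,18,0,1],
    [0,0,18,-144,27,0,1],
    [0,0,24,-192,36,0,1],
    [0,0,27,-240,45,0,1]
  ]
}}

```text
clock: 1.6
ee_pos: [0.4763, 0.0044, 0.3043]
tcp_rot: [-2.719, -1.573, -0.002]
force: [0.9, 0.5, 0.3]
gripper_width: 0.0854
grip_force: 0.0
```

```bash
python3 -c "
from h import *
goto(.481,-.05,.30,-30)"
```

```text
yaw -29.918809435606892 turn z 0.08119056439310768 shift mm [-44.8  31.2   4.2] j [-0.78  0.1   0.73  1.95 -0.08  1.12 -0.54] [0.47629775 0.00435974 0.30425509] tilt [ 0.001  0.001 -1.   ]
```

{"method": "step_arm", "body": {
  "series": [
    [0,0,0,-35,25,0,1],
    [0,0,0,-45,31,4,1],
    [0,0,0,-45,31,4,1]
  ]
}}

```text
clock: 1.9
ee_pos: [0.48, -0.0512, 0.2994]
tcp_rot: [-2.722, -1.568, 0.002]
force: [0.4, 0.2, -0.1]
gripper_width: 0.0853
grip_force: 0.0
```

```bash
python3 -c "
from h import *
goto(.481,-.05,.30,-30)
p=eyes.camera_params('wrist'); print(p); im,d=eyes.snapshot('wrist'); cv2.imwrite('pics/w1.png',im[:,:,::-1]); np.save('w1_d.npy',d)"
```

```text
yaw -30.135562558286423 turn z -0.1355625582864235 shift mm [ 1.6  0.2 -0.6] j [-0.69  0.13  0.78  1.94 -0.1   1.11 -0.4 ] [ 0.48001176 -0.05123571  0.29943586] tilt [-0.001 -0.001 -1.   ]
{'vertical_fov': 69.84212184982921, 'cx': 325.46248653969565, 'cy': 197.95381974848345, 'k1': -0.05205800891703838, 'origin': array([0.51930113, 0.01568168, 0.36960383]), 'rotation': array([ 2.74079836, -0.73884647, -0.11756693])}
```

View pics/w1.png

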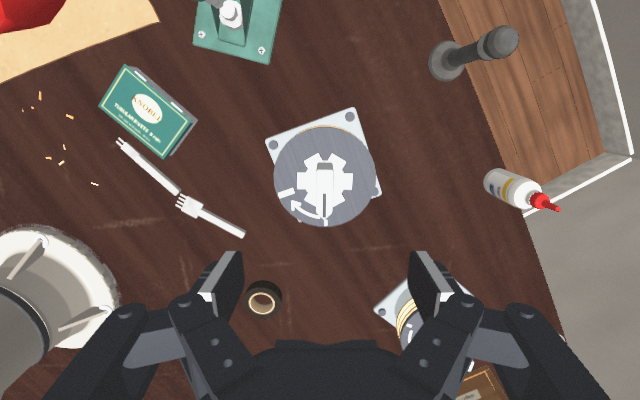

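The wrist view shows the notched nut at about (325,178). Its nose points down at (325,215) to the tight mark, the release mark is at (286,195), and the bar is symmetric between the fingers. I'll refine the position with depth.

```bash
python3 -c "
from h import *
p=eyes.camera_params('wrist'); d=np.load('w1_d.npy')
P=np.array([at_d(p,(u,v),d[v,u]) for v in range(140,225) for u in range(280,375) if d[v,u]>0])
B=P[(P[:,2]>.112)&(P[:,2]<.122)]; m=B.mean(0); w,V=np.linalg.eigh(np.cov((B-m)[:,:2].T)); print(len(B),m,np.sqrt(w*12),np.degrees(np.arctan2(V[1,1],V[0,1])))
C=B[:,:2]-m[:2]; print((C@V[:,0]).min(),(C@V[:,0]).max(),(C@V[:,1]).min(),(C@V[:,1]).max())
a=at_z(p,(325,180),.068)
im=cv2.imread('pics/w1.png'); cv2.imwrite('pics/w1c.png',cv2.resize(im[110:240,255:395],(700,600),interpolation=cv2.INTER_CUBIC)) 
r=at_z(p,(286,195),.068); c=np.r_[m[:2],.068]; q=r-c; print('rel',np.linalg.norm(q),np.degrees(np.arctan2(q[1],q[0])))
t=at_z(p,(325,222),.068)-c; print('tight',np.linalg.norm(t),np.degrees(np.arctan2(t[1],t[0])))
"
```

```text
802 [ 0.48016055 -0.04685862  0.11585301] [0.01561117 0.04563132] 59.13279075926793
-0.008052631477433328 0.007711236891676049 -0.027168912192506143 0.021726014919438614
rel 0.04601210180755351 172.75279124049433
tight 0.049920013571592266 -119.29584996324061
```

{"method": "step_arm", "body": {
  "series": [
    [0,0,1,3,-1.5,40,1],
    [0,0,1,3,-1.5,80,1],
    [0,0,1,3,-1.5,115,1],
    [0,0,1,3,-1.5,141,1],
    [0,0,1,3,-1.5,141,1]
  ]
}}

```text
clock: 2.45
ee_pos: [0.4785, -0.0429, 0.1557]
tcp_rot: [-2.726, -1.554, 0.011]
force: [-0.2, -0.7, 1.0]
gripper_width: 0.0851
grip_force: 0.0
```

{"method": "step_arm", "body": {
  "series": [
    [0,0,0,0,0,0,-1],
    [0,0,0,0,0,0,-1],
    [0,0,0,0,0,0,-1],
    [0,0,0,0,0,0,-1],
    [0,0,0,0,0,0,-1]
  ],
  "force": 60
}}

```text
clock: 2.95
ee_pos: [0.4818, -0.0454, 0.1599]
tcp_rot: [2.731, 1.551, 0.004]
force: [-1.8, 0.9, 5.8]
gripper_width: 0.0148
grip_force: 60.4
```

```bash
python3 -c "
from h import *
goto(.48,-.048,.158,-31); s=get_state(); print(s['force'],s['gripper_width'],s['grip_force'])"
```

```text
yaw -30.821572827677034 turn z 0.1784271723229658 shift mm [-3.2 -0.2  1.9] j [-0.59  0.35  0.7   2.09 -0.31  0.81 -0.23] [ 0.48183798 -0.04536658  0.15985923] tilt [ 0.003  0.    -1.   ]
[-1.84509553  0.90919656  5.81222116] 0.014826352397196116 60.3736138343811
```

{"method": "step_arm", "body": {
  "series": [
    [0,0,6,0,0.2,0,-1],
    [0,0,12,0,0.3,0,-1],
    [0,0,18,-0.1,0.5,0,-1],
    [0,0,24,-0.1,0.6,0,-1],
    [0,0,30,-0.2,0.8,0,-1]
  ]
}}

```text
clock: 3.45
ee_pos: [0.483, -0.0466, 0.1599]
tcp_rot: [3.04, 0.785, 0.005]
force: [2.8, -3.1, 0.6]
gripper_width: 0.0152
grip_force: 59.5
```

```bash
python3 -c "
from h import *
goto(.48,-.048,.158,-100); s=get_state(); print(s['force'],s['wrist_torque'],s['gripper_width'],s['grip_force'])"
```

```text
yaw -61.046622728221195 turn z 38.953377271778805 shift mm [-3.3 -0.2  1.9] j [-0.68  0.39  0.83  2.09 -0.39  0.82 -0.68] [ 0.48303578 -0.04659556  0.15990119] tilt [ 0.004 -0.001 -1.   ]
[ 2.8364643  -3.11070997  0.62012127] [-0.31920798 -0.29759456  0.14065145] 0.015163301221420684 59.54462170600891
```

Forces are small and the nut is following. I'll continue to a yaw of about -100°.

{"method": "step_arm", "body": {
  "series": [
    [0,0,8,0,0.2,0,-1],
    [0,0,16,0,0.3,0,-1],
    [0,0,24,-0.2,0.5,0,-1],
    [0,0,32,-0.3,0.6,0,-1],
    [0,0,39,-0.4,0.8,0,-1]
  ]
}}

```text
clock: 3.95
ee_pos: [0.4834, -0.0487, 0.1599]
tcp_rot: [3.126, -0.277, 0.009]
force: [3.4, -5.8, -1.4]
gripper_width: 0.0151
grip_force: 59.2
```

{"method": "step_arm", "body": {
  "series": [
    [0,0,0,0,0,0,-1],
    [0,0,0,0,0,0,-1]
  ]
}}

```text
clock: 4.15
ee_pos: [0.4834, -0.0488, 0.1599]
tcp_rot: [3.127, -0.271, 0.009]
force: [2.7, -5.1, -0.2]
gripper_width: 0.0154
grip_force: 59.4
```

```bash
python3 -c "
from h import *
goto(.48,-.048,.158,-100); s=get_state(); print(s['force'],s['wrist_torque'],s['gripper_width'],s['grip_force'])"
```

```text
yaw -99.91350719501517 turn z 0.08649280498482881 shift mm [-3.5 -0.2  1.9] j [-0.8   0.46  1.01  2.09 -0.52  0.86 -1.23] [ 0.48335161 -0.04880015  0.1599148 ] tilt [ 0.005 -0.004 -1.   ]
[ 2.70142495 -5.08593182 -0.16278533] [-0.84801171 -0.38906067 -0.15640259] 0.015381460419472222 59.448630809783936
```

Now release, rise and look.

{"method": "step_arm", "body": {
  "series": [
    [0,0,0,0,0,0,1],
    [0,0,0,0,0,0,1],
    [0,0,0,0,0,0,1],
    [0,0,0,0,0,0,1],
    [0,0,0,0,0,0,1]
  ]
}}

```text
clock: 4.65
ee_pos: [0.4815, -0.0465, 0.1588]
tcp_rot: [-3.13, 0.268, 0.0]
force: [0.1, -0.6, -0.3]
gripper_width: 0.0848
grip_force: 0.0
```

{"method": "step_arm", "body": {
  "series": [
    [0,0,0,0,0,-20,1],
    [0,0,0,0,0,-60,1],
    [0,0,0,0,0,-100,1],
    [0,0,0,0,0,-140,1],
    [0,0,0,0,0,-140,1]
  ]
}}

```text
clock: 5.15
ee_pos: [0.4844, -0.0475, 0.3034]
tcp_rot: [-3.128, 0.268, -0.014]
force: [0.2, -0.1, 0.2]
gripper_width: 0.0859
grip_force: 0.0
```

```bash
python3 -c "
from h import *
goto(.48,-.048,.3,-100)
p=eyes.camera_params('wrist'); im,d=eyes.snapshot('wrist'); cv2.imwrite('pics/w2.png',im[:,:,::-1])
cv2.imwrite('pics/w2c.png',cv2.resize(im[100:250,220:420,::-1],(800,600),interpolation=cv2.INTER_CUBIC))
P=np.array([at_d(p,(u,v),d[v,u]) for v in range(100,260) for u in range(220,430) if d[v,u]>0])
B=P[(P[:,2]>.111)&(P[:,2]<.122)]; m=B.mean(0); w,V=np.linalg.eigh(np.cov((B-m)[:,:2].T)); print(len(B),m,np.sqrt(w*12),np.degrees(np.arctan2(V[1,1],V[0,1])))
"
```

```text
yaw -99.79113779225898 turn z 0.2088622077410207 shift mm [-4.3  1.3  3.3] j [-1.06  0.25  1.26  1.94 -0.27  1.13 -1.44] [ 0.48438944 -0.04747449  0.30335991] tilt [ 0.009  0.002 -1.   ]
781 [ 0.47991738 -0.04923986  0.11583871] [0.01568501 0.04598573] 170.22113123041228
```

View pics/w2c.png

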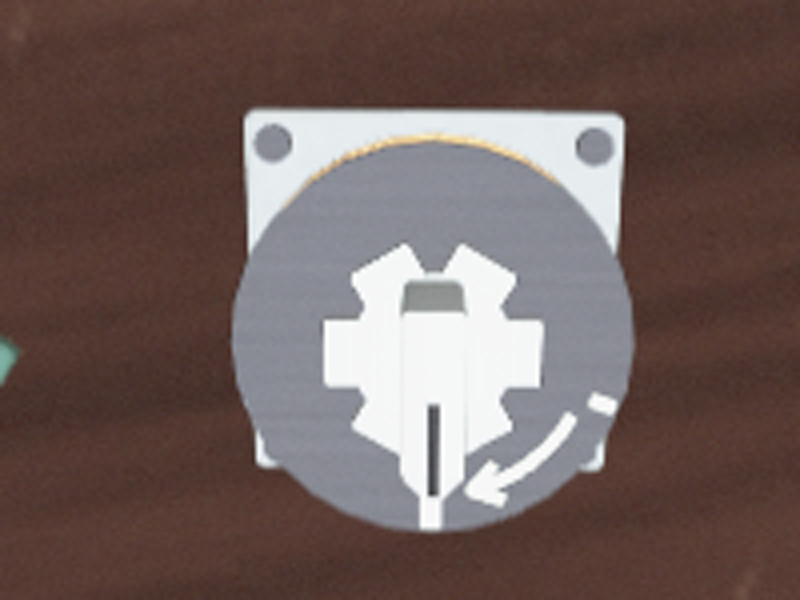

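The nose line at crop (433,450) is in line with the release mark at (430,515). The gripper is clear of everything.

```bash
python3 -c "
from h import *
print(ticket.close_job())"
```

```text
the job is handed in; nothing more can be done
None
```

I turned the notched left-hand nut about 69° clockwise until its nose lined up with the release mark, let go and handed the job in; the smooth-rimmed nut was never touched.

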